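# Seat the plug, then hold the screwdriver ready at the locking screw

## Robot

A 6-joint arm with a two-finger parallel gripper is mounted at the origin on a cart in front of the work surface, level with it; the furniture and walls round the work are solid. World frame = base frame: x ahead of the robot, y to its left, z up, the work surface at z = 0. Lengths are in m, angles in rad, forces in N, time in s.
With the tool pointing down it reaches from about 0.275 to 0.775 m from the base axis. Payload 14.6 kg.
Tool frame: the origin (TCP) lies on the centre line of the jaws, within the pads' length; the fingertips stand 14 mm ahead of it and the grasp point (between the pads) lies 5 mm behind it; z points along the fingers, y is the line along which they close (so a half turn about z gives the same grasp; the last joint's range is limited). The gripper opens to 85 mm and grips with 20 to 120 N. Pads are 22 mm wide; open, the fingers measure 114 mm over their backs; the gripper's body (76 mm by 85 mm) begins 54 mm behind the grasp point. The pads swing forward as they close: fully open they stand 13 mm farther back than shut.
Start: joints at [-1.318, 0.263, -0.048, 1.259, 0, 1.415], TCP at [0.208, -0.482, 0.245] pointing down, gripper open.
Joint ranges: [-2.65, 2.65], [-0.89, 1.7], [-1.18, 1.37], [-2.13, 2.11], [-1.35, 1.29], [-3.14, 3.14]. Speed limits (rad/s): [1.89, 1.89, 2.57, 2.79, 3.14, 3.14].

## Interface

Orientations are given as a unit quaternion [w, x, y, z].
In Python, from bench import move_to, move_linear, move_j, set_gripper, pause, inverse_kinematics, read_state, read_camera, MotionError, finish_job gives the robot as it stands. Calls block until the motion is done:
- move_to(position, orientation): joint-space move of the TCP to a pose.
- move_linear(position, frame=None, feed=0.15): straight line of the TCP; frame=None keeps the orientation; feed is the mean speed in m/s.
- move_j(angles): joint-space move.
- set_gripper(opening, strength=None): opening from 0.0 (shut) to 1.0 (fully open); strength is the grip in N (None keeps the last); returns when the fingers have stopped.
- pause(seconds).
- inverse_kinematics(position, orientation): joint angles nearest the present ones, or None.
- read_state(): the state.
- read_camera(name): name is "side" or "top"; returns a dict with "color" (400x640x3 uint8, blue, green, red), "mtx" (3x3 intrinsics, pixels), "k1" (the pictures are not rectified: a ray, as slopes to the right and down, at radius r is drawn at 1 + k1 r^2 times it, then the intrinsics apply), "rvec" (rotation vector, rad) and "tvec" (3), from world to camera coordinates, as OpenCV has them. Camera axes: x right, y down, z forward; pixel columns grow to the right and rows downward; lengths in m; the calibration is good to about 2 mm. A picture is of the moment at which its call begins. There is no depth.
A pose or a line that the arm cannot do raises MotionError and nothing moves.
- finish_job(): hands the job in; it is judged then, once.
The state is a dict: "t": time; "qpos": joint angles; "joint_vel": joint speeds; "joint_torque": joint torques, N m; "tcp_pos": TCP position; "tcp_rot": TCP orientation; "wrist_force": force on the tool from outside, world axes, zero at the start; "moment": the same for the moment, N m; "opening": opening from 0.0 (shut) to 1.0 (fully open); "finger_force": force on a finger pad.
Only numpy, scipy, OpenCV 4.12 (cv2) and the standard library are available. Lean on these libraries where they do the work, as an engineer would, in place of code of your own. Each camera call takes 0.05 s, during which the arm holds its last target. There are 200 camera calls.

## Task

On the blue test fixture, press the orange plug down until it is fully home in its socket. Then draw the red-handled screwdriver up out of its stand, tilt it, and hold it in the air ready to drive the brass locking screw on the fixture's sloping face: blade in line with the screw, pointing at the middle of its head, the tip about 2 cm short of it and the screwdriver touching nothing but the gripper. Finish while holding it still there; leave the plug home, the other two screwdrivers in the stand and the other things on the bench where they are.

Things in the scene. Friction and masses are not known exactly. Their poses are not given: they have to be found in the camera images.
- red_driver_handle (a point): Red-handled screwdriver, 157 mm long, upright in one of the stand's three holes (shuffled), blade down. Site at the middle of the handle, on its axis; y axis from blade to handle end. Handle 18 mm thick, from 40 mm below this point (its flat end sits on the stand's top face) to 49 mm above; blade 4.4 mm thick. Grip near this point or a little higher. About 45 g.
- red_driver_tip (a point): Tip of the red screwdriver's blade, on the axis, 108 mm from the handle's middle; same axes (y from blade to handle end). It hangs 68 mm below the stand's top face at the start: draw straight up by more than 75 mm to be clear.
- blue_driver_handle (a point): Blue-handled screwdriver, 157 mm long, upright in one of the stand's three holes (shuffled), blade down. Site at the middle of the handle, on its axis; y axis from blade to handle end. Handle 16 mm thick. To be left in the stand.
- black_driver_handle (a point): Black-and-yellow-handled screwdriver, 142 mm long, upright in one of the stand's three holes (shuffled), blade down. Site at the middle of the handle, on its axis; y axis from blade to handle end. Handle 14 mm thick. To be left in the stand.
- stand: Grey and aluminium screwdriver stand, fixed to the bench: 66 mm (x) by 170 mm (y) by 78 mm high, origin at the centre of its underside, z up. Three holes of 7.6 mm in a row along its y axis, 52 mm apart, the middle one over the origin; the handles stand above the top face, up to 167 mm above the bench.
- fixture: Blue test fixture, fixed to the bench: base plate 130 (x) by 110 (y) by 10 mm, origin at the centre of its underside, z up. Its back half is a block 60 mm high that carries a round socket (metal ring, then a brass collar up to 70 mm); its front half slopes down at 40 degrees towards its own -x side (the robot's side) and carries the locking screw.
- plug_top (a point): Centre of the flat top (28 mm across) of the orange plug in the socket on the fixture, 26 mm fixture-forward (+x) of the fixture's origin. 96 mm above the bench when the plug is home, 5 to 8 mm higher at the start.
- plug (a joint): How far the plug is pressed down, in m: 0 to 0.003 at the start, 0.008 fully home against a hard stop. It slides straight down with about 4 N of friction and stays where it is left.
- lock_screw: Brass slotted locking screw, head 16 mm in diameter, on the fixture's sloping face; fixed. Origin at the middle of the head's outer face, about 41 mm above the bench; its z axis is the screw's axis and points outward (up and towards the fixture's -x side, 40 degrees from vertical).
- ipa: White solvent bottle with a dish top, 62 mm across, 128 mm high, origin under its centre. Leave alone.
- reel: Brown tape reel lying flat, 68 mm across, 19 mm high, origin under its centre. Leave alone.
- adapter: Silver coaxial adapter standing upright, 19 mm across, 35 mm high, origin under its centre. Leave alone.
- marker: Light grey and blue marker pen lying near the bench's front edge, 135 mm long, 12 mm high, origin under its centre. Leave alone.
- notes: Yellow note pad, 70 x 71 x 12 mm, origin under its centre. Leave alone.

How it is judged:
By the outcome, as a careful person would: the job done as asked, in the order asked, and still so for the second after the job is handed in, while the arm keeps its last pose, push and grip.
It also fails if it takes over 42 s, if anything falls off the work surface, if the arm or the gripper's body presses on something with over 40 N, if the wrist force passes 120 N, or if a joint passes its speed limit or range.

## Working session

There is one attempt and no reset: what is moved stays moved. The work goes in short steps, each a Python script; the robot and the scene stay as the last script left them, time stands still between calls to the robot, and variables do not carry over. Pictures are saved under pics/ and viewed, at most 10 in all, crops included, and the job is handed in when it is done.

```bash
mkdir -p pics; ls; python3 - <<'E'
from bench import *
import cv2,pickle
d={}
for n in("side","top"):
    c=read_camera(n); d[n]=c; cv2.imwrite(f"pics/{n}0.png",c["color"])
    print(n,c["mtx"],c["k1"],c["rvec"],c["tvec"],cv2.Rodrigues(c["rvec"])[0].T@-c["tvec"])
pickle.dump(d,open("cam.pkl","wb"))
s=read_state();print(s)
E
```

```text
pics
side [[363.72218316   0.         314.81917561]
 [  0.         363.72218316 196.60746118]
 [  0.           0.           1.        ]] 0.016235061551492926 [ 2.00888832 -0.08104301  0.0616918 ] [-0.59468616  0.13514068  0.83375787] [ 0.5297044  -0.74496985  0.48114446]
top [[424.18983713   0.         312.26271263]
 [  0.         424.18983713 192.84588988]
 [  0.           0.           1.        ]] -0.09417653985049446 [ 2.18949179 -2.17522019  0.1270284 ] [0.04845828 0.60276006 1.05294037] [0.49937967 0.07464855 1.10426394]
{'t': 0.1, 'qpos': array([-1.31828494e+00,  2.63477298e-01, -4.88327566e-02,  1.25938388e+00,
        1.31196679e-05,  1.41550676e+00]), 'joint_vel': array([ 0.00099067, -0.00173422,  0.00199502,  0.00061728,  0.0003914 ,
        0.0002797 ]), 'joint_torque': array([ 7.69698818e-03, -6.38570952e+01,  3.85065114e+01,  9.83874168e-03,
       -3.41359815e-06,  3.96121118e-05]), 'tcp_pos': array([ 0.20816148, -0.48174192,  0.24488697]), 'tcp_rot': array([-4.48590523e-04,  9.79284121e-01,  2.02490516e-01, -1.52559938e-05]), 'wrist_force': array([ 0.6998346 , -0.04974274,  1.0549806 ]), 'moment': array([0.01648953, 0.01545508, 0.02956083]), 'finger_force': 0.0, 'opening': 0.9993596359696223}
```

View pics/side0.png

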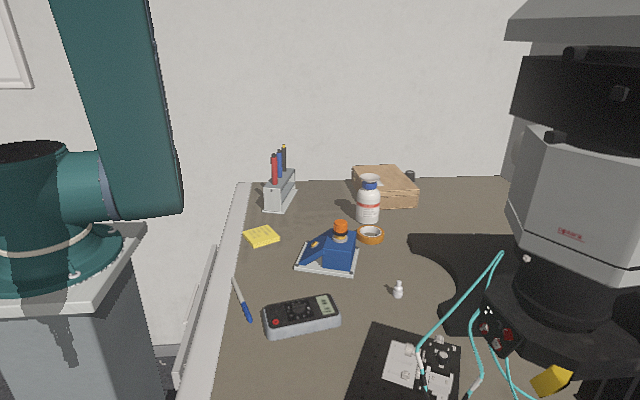

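View pics/top0.png

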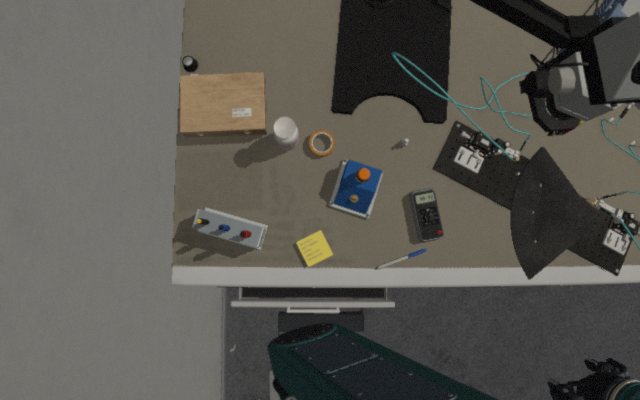

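The side view shows the stand at about (280,185) and the fixture at about (330,250). The top view shows the fixture at about (357,188), with the red driver nearest it at (246,234). I'll enlarge both areas.

```bash
python3 - <<'E'
import cv2,pickle,numpy as np
d=pickle.load(open("cam.pkl","rb"))
def crop(n,x,y,w,h,s): 
    im=cv2.resize(d[n]["color"][y:y+h,x:x+w],None,fx=s,fy=s,interpolation=cv2.INTER_CUBIC)
    for i in range(0,w,10): cv2.line(im,(i*s,0),(i*s,6 if i%50 else 14),(0,255,0),1)
    for i in range(0,h,10): cv2.line(im,(0,i*s),(6 if i%50 else 14,i*s),(0,255,0),1)
    return im
# all 5x, 80x60 -> 400x300
A=crop("top",188,200,80,60,5);B=crop("top",318,155,80,60,5)
C=crop("side",245,140,80,75,4)[:300,:];D=crop("side",290,215,80,60,5)
C=cv2.copyMakeBorder(C,0,0,0,80,cv2.BORDER_CONSTANT)
cv2.imwrite("pics/comp.png",np.vstack([np.hstack([A,B]),np.hstack([C,D])]))
E
```

```text
(no output)
```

View pics/comp.png

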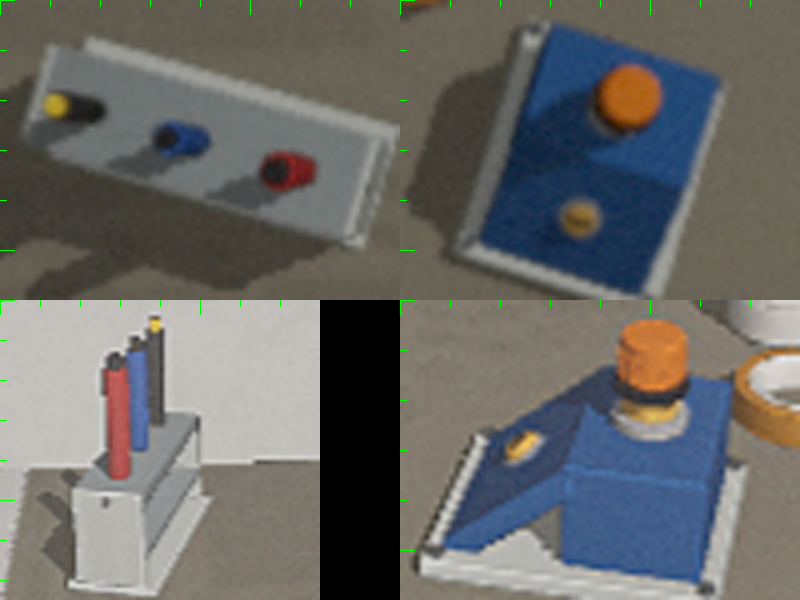

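The enlarged crop gives these full-image pixels:

| Point | Top | Side |
|---|---|---|
| Red handle end | (242.6,234.2) | (274,154) |
| Red handle base | – | (275,183.7) |
| Plug top | (364.4,174) | (340.6,220.8) |
| Screw | (354,198.6) | (314.8,244.2) |

I also read the fixture plate corners. Next I'll fit the poses and check IK.

```bash
cat >h.py <<'E'
import numpy as np,cv2,pickle
from scipy.optimize import least_squares
from scipy.spatial.transform import Rotation as R
cam=pickle.load(open("cam.pkl","rb"))
def proj(n,P):
    c=cam[n]; return cv2.projectPoints(np.float64(P).reshape(-1,1,3),c["rvec"],c["tvec"],c["mtx"],np.array([c["k1"],0,0,0.]))[0][:,0]
def quat(zax,yax):
    z=np.array(zax,float);z/=np.linalg.norm(z);y=np.array(yax,float);y-=z*(y@z);y/=np.linalg.norm(y)
    q=R.from_matrix(np.c_[np.cross(y,z),y,z]).as_quat();return q[[3,0,1,2]]
E
cat >fit.py <<'E'
from h import *
o=[("top",(.065,.055,.01),(345,160.6)),("top",(-.065,.055,.01),(331,204.6)),("top",(-.065,-.055,.01),(368.4,213.6)),
("side",(-.065,-.055,.01),(294,266.6)),("side",(.065,-.055,.01),(352.4,273)),("side",(.065,.055,.01),(359,248)),("side",(-.065,.055,.01),(306.4,242.4)),
("top","plug",(364.4,174)),("side","plug",(340.6,220.8)),("top","screw",(354,198.6)),("side","screw",(314.8,244.2))]
def res(p):
    x,y,a,pz,sx,sy,sz=p;r=[]
    for n,l,u in o:
        l={"plug":(.026,0,pz),"screw":(sx,sy,sz)}.get(l,l) if isinstance(l,str) else l
        w=np.array([x+np.cos(a)*l[0]-np.sin(a)*l[1],y+np.sin(a)*l[0]+np.cos(a)*l[1],l[2]])
        r+=list(proj(n,w)[0]-u)
    return np.array(r+[(sz-.041)*1000,sy*500,(pz-.1025)*500])
s=least_squares(res,[.45,0,-.3,.1,-.03,0,.041],loss="soft_l1");p=s.x
x,y,a=p[:3];print(p.round(4),np.degrees(a));print(res(p)[:-3].reshape(-1,2).round(1))
g=lambda l:np.array([x+np.cos(a)*l[0]-np.sin(a)*l[1],y+np.sin(a)*l[0]+np.cos(a)*l[1],l[2]])
plug=g((.026,0,p[3]));screw=g(p[4:7])
n=np.array([-np.sin(np.radians(40))*np.cos(a),-np.sin(np.radians(40))*np.sin(a),np.cos(np.radians(40))])
rd=[("top",.167,(242.6,234.2)),("side",.167,(274,154.2)),("side",.078,(275,183.7))]
f=lambda q:np.concatenate([proj(m,(q[0],q[1],z))[0]-u for m,z,u in rd])
d=least_squares(f,[.35,.3]);print("red",d.x,f(d.x).round(1))
b=least_squares(lambda q:proj("top",(q[0],q[1],.167))[0]-(221.6,228),[.35,.3]).x
row=(d.x-b)/np.linalg.norm(d.x-b);print("blue",b,np.linalg.norm(d.x-b),row)
print("plug",plug,"screw",screw,"n",n)
pickle.dump(dict(plug=plug,screw=screw,n=n,red=d.x,row=row,a=a),open("w.pkl","wb"))
E
python3 fit.py; python3 - <<'E'
from h import *;from bench import *
w=pickle.load(open("w.pkl","rb"));s=read_state()
def t(l,p,q):
    j=inverse_kinematics(p,q);print(l,None if j is None else np.round(j,2))
for k in range(0,360,45):
    y=[np.cos(np.radians(k)),np.sin(np.radians(k)),0];t(f"plug{k}",[*w["plug"][:2],.12],quat([0,0,-1],y))
r=w["row"]
for sg in(1,-1): t("red",[*w["red"],.118],quat([0,0,-1],[-sg*r[1],sg*r[0],0])); t("redup",[*w["red"],.21],quat([0,0,-1],[-sg*r[1],sg*r[0],0]))
n=w["n"];e=np.cross(n,[0,0,1]);e/=np.linalg.norm(e);f=np.cross(n,e)
for k in range(0,360,30): t(f"scr{k}",w["screw"]+n*(.02+.108),quat(-n,e*np.cos(np.radians(k))+f*np.sin(np.radians(k))))
E
```

```text
[ 0.62   -0.0641 -0.3082  0.1032 -0.0316  0.      0.0406] -17.657544803209344
[[-0.7 -3.4]
 [-1.8 -0.3]
 [ 1.2  3.8]
 [-0.9  0. ]
 [ 0.6  2.2]
 [ 0.  -1. ]
 [-0.9 -2.3]
 [ 0.6 -1.4]
 [-0.2  0.7]
 [ 0.7 -1. ]
 [-0.9 -1.2]]
red [0.4993337  0.20700895] [ 0.5 -1.2 -1.  -1.2 -0.6 -0.6]
blue [0.50981217 0.25466528] 0.048794707374136985 [-0.21474592 -0.97666995]
plug [ 0.64476887 -0.07198957  0.10318472] screw [ 0.58992774 -0.0544856   0.04064361] n [-0.61250364  0.19497488  0.76604444]
plug0 [-0.24  0.53  0.04  1.08  0.    1.33]
plug45 [-0.24  0.53  0.04  1.08  0.    0.55]
plug90 [-0.24  0.53  0.04  1.08  0.   -0.24]
plug135 [-0.24  0.53  0.04  1.08  0.   -1.02]
plug180 [-0.24  0.53  0.04  1.08  0.   -1.81]
plug225 [-0.24  0.53  0.04  1.08  0.   -2.59]
plug270 [-0.24  0.53  0.04  1.08  0.    2.9 ]
plug315 [-0.24  0.53  0.04  1.08  0.    2.12]
red [ 0.24  0.36 -0.26  0.95  0.    2.03]
redup [ 0.24  0.3  -0.09  1.18  0.    2.03]
red [ 0.24  0.36 -0.26  0.95  0.   -1.11]
redup [ 0.24  0.3  -0.09  1.18  0.   -1.11]
scr0 [-0.17  0.02 -1.   -0.14 -0.09  0.11]
scr30 [-0.17  0.02 -1.   -0.14 -0.09 -0.42]
scr60 [-0.17  0.02 -1.   -0.14 -0.09 -0.94]
scr90 [-0.17  0.02 -1.   -0.14 -0.09 -1.46]
scr120 [-0.17  0.02 -1.   -0.14 -0.09 -1.99]
scr150 [-0.17  0.02 -1.   -0.14 -0.09 -2.51]
scr180 [-0.17  0.02 -1.   -0.14 -0.09 -3.03]
scr210 [-0.17  0.02 -1.   -0.14 -0.09  2.72]
scr240 [-0.17  0.02 -1.   -0.14 -0.09  2.2 ]
scr270 [-0.17  0.02 -1.   -0.14 -0.09  1.68]
scr300 [-0.17  0.02 -1.   -0.14 -0.09  1.15]
scr330 [-0.17  0.02 -1.   -0.14 -0.09  0.63]
```

Corner residuals of 3 to 4 px suggest I read the bolts rather than the plate corners, and one corner was cropped off. One better crop of the fixture before moving.

```bash
python3 - <<'E'
from h import *
def crop(n,x,y,w,h,s):
    im=cv2.resize(cam[n]["color"][y:y+h,x:x+w],None,fx=s,fy=s,interpolation=cv2.INTER_CUBIC)
    for i in range(0,w,10): cv2.line(im,(i*s,0),(i*s,h*s),(0,200,0),1); cv2.putText(im,str(x+i),(i*s,10),0,.35,(0,255,255))
    for i in range(0,h,10): cv2.line(im,(0,i*s),(w*s,i*s),(0,200,0),1); cv2.putText(im,str(y+i),(0,i*s),0,.35,(0,255,255))
    return im
cv2.imwrite("pics/fix.png",np.hstack([crop("top",325,150,60,72,6),crop("side",290,210,72,72,6)]))
E
```

```text
(no output)
```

View pics/fix.png

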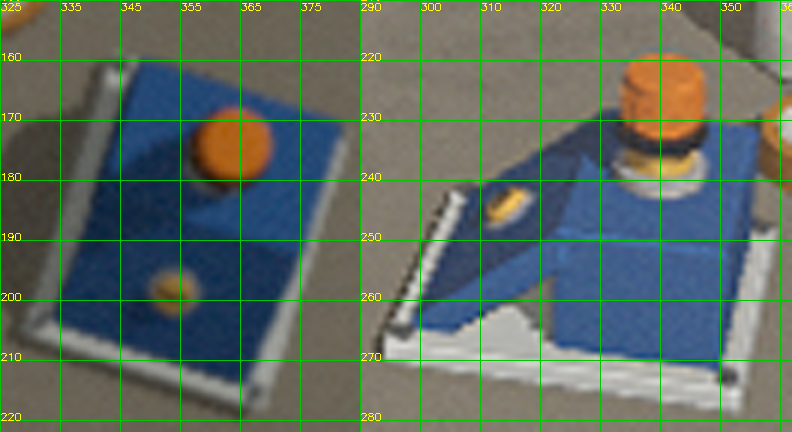

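In the enlarged crop, the top view plate corners are (328.7,205), (369,216.5) and (343.7,160.3), and the plug is at (364.2,173.7). In the side view the corners are (294.2,267), (353.3,275.8), (359.5,248.3) and (305.8,241.7), the plug is at (340.5,221.8) and the screw at (314.7,244). I'll refit with these.

```bash
sed -i 's/(345,160.6)/(343.7,160.3)/;s/(331,204.6)/(328.7,205)/;s/(368.4,213.6)/(369,216.5)/;s/(294,266.6)/(294.2,267)/;s/(352.4,273)/(353.3,275.8)/;s/(359,248)/(359.5,248.3)/;s/(306.4,242.4)/(305.8,241.7)/;s/(364.4,174)/(364.2,173.7)/;s/(340.6,220.8)/(340.5,221.8)/;s/(354,198.6)/(354,199)/;s/(314.8,244.2)/(314.7,244)/' fit.py; python3 fit.py
```

```text
[ 0.6202 -0.0638 -0.3011  0.1022 -0.0322  0.      0.0407] -17.25111305432319
[[ 0.3 -3.1]
 [ 0.5 -0.6]
 [ 0.7  0.7]
 [-0.9 -0.3]
 [ 0.  -0.7]
 [-0.6 -1.5]
 [-0.4 -1.5]
 [ 0.6 -1.1]
 [-0.   0. ]
 [ 0.6 -1.2]
 [-1.  -1. ]]
red [0.4993337  0.20700895] [ 0.5 -1.2 -1.  -1.2 -0.6 -0.6]
blue [0.50981217 0.25466528] 0.048794707374136985 [-0.21474592 -0.97666995]
plug [ 0.64504061 -0.07155754  0.10221302] screw [ 0.58943452 -0.05428315  0.04066541] n [-0.61387128  0.19062518  0.76604444]
```

The fit is good, so I'll press the plug now.

```bash
python3 - <<'E'
from h import *;from bench import *
w=pickle.load(open("w.pkl","rb"));P=w["plug"];a=w["a"]
q=quat([0,0,-1],[-np.sin(a),np.cos(a),0])
set_gripper(0.0,40)
move_to([P[0],P[1],.20],q);move_linear([P[0],P[1],.125],feed=.15)
f0=np.array(read_state()["wrist_force"]);print(read_state()["t"],f0)
z=.125
while z>.104:
    z-=.0015 if z<.12 else .002;move_linear([P[0],P[1],z],feed=.03);s=read_state();f=s["wrist_force"]-f0
    print(round(z,4),s["tcp_pos"].round(4),f.round(1))
    if f[2]>18:break
print(s["t"])
E
```

```text
3.6667 [0.58177783 0.72544736 0.44993345]
0.123 [ 0.6453 -0.0716  0.1237] [ 0.2 -1.2 -0.5]
0.121 [ 0.645  -0.0715  0.121 ] [ 0.2 -0.2  0.4]
0.119 [ 0.645  -0.0716  0.1188] [-0.6  0.4  0.2]
0.1175 [ 0.645  -0.0716  0.1174] [-0.7 -1.1  0.3]
0.116 [ 0.645  -0.0716  0.1159] [-1.1 -0.6 -0.1]
0.1145 [ 0.645  -0.0716  0.1144] [-0.6 -1.4 -0. ]
0.113 [ 0.645  -0.0716  0.1129] [-0.7 -1.2  0.3]
0.1115 [ 0.645  -0.0715  0.1113] [-0.7 -1.  -0.5]
0.11 [ 0.645  -0.0716  0.11  ] [-1.5 -0.1  2.3]
0.1085 [ 0.6451 -0.0716  0.1099] [-7.1  0.1 19.5]
6.1667
```

The plug hits its hard stop with the fingertips at 96 mm. I'll retract, take a picture, then grasp the driver and draw it up.

```bash
python3 - <<'E'
from h import *;from bench import *
w=pickle.load(open("w.pkl","rb"));P=w["plug"];r=w["row"];X,Y=w["red"]
move_linear([P[0],P[1],.23],feed=.2)
c=read_camera("side")["color"]
q=min((quat([0,0,-1],[-s*r[1],s*r[0],0]) for s in(1,-1)),key=lambda q:abs(inverse_kinematics([X,Y,.24],q)[5]-read_state()["qpos"][5]))
set_gripper(1.0)
move_to([X,Y,.24],q);move_linear([X,Y,.116],feed=.15)
s0=read_state();c2=read_camera("side")["color"]
set_gripper(0.0,60);s=read_state();print(s["t"],s["opening"],s["finger_force"],s["wrist_force"]-s0["wrist_force"],s["tcp_pos"])
f=lambda c,x,y,w,h:cv2.resize(c[y:y+h,x:x+w],(400,400),interpolation=cv2.INTER_CUBIC)
cv2.imwrite("pics/g.png",np.hstack([f(c,295,210,70,70),f(c2,230,110,100,100)]))
E
```

```text
10.6167 0.19166946279514968 58.54025423526764 [-1.53875559  0.13224956  1.34743543] [0.4991651  0.20705876 0.11597167]
```

View pics/g.png

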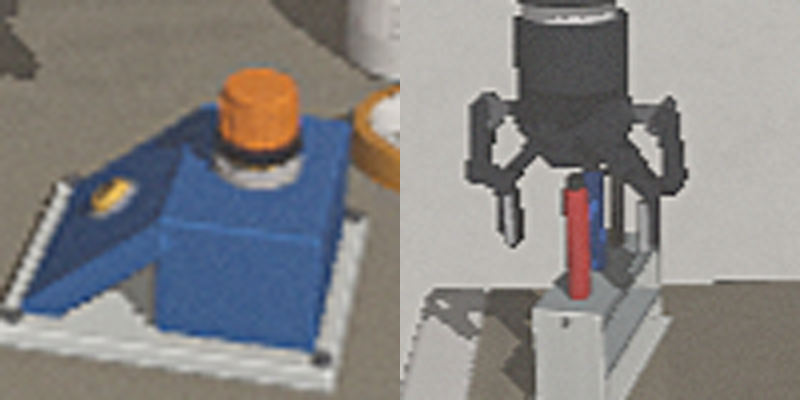

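The plug is home: the brass collar is now almost hidden under its dark rim. The grip is on the red handle with the jaws at the right width. Next I'll draw it up, tilt it and measure at a standoff.

```bash
python3 - <<'E'
from h import *;from bench import *
w=pickle.load(open("w.pkl","rb"));X,Y=w["red"];S=w["screw"];n=w["n"]
move_linear([X,Y,.29],feed=.15)
s=read_state();print(s["t"],s["opening"],s["finger_force"],s["qpos"].round(2))
e=np.cross(n,[0,0,1]);e/=np.linalg.norm(e);f=np.cross(n,e)
# grasp pt g at handle +.003 -> TCP 5mm ahead; TCP to tip = .111-.005
L=.106;w["L"]=L
c=[]
for k in range(0,360,10):
    q=quat(-n,e*np.cos(np.radians(k))+f*np.sin(np.radians(k)));j=inverse_kinematics(S+n*(.05+L),q)
    if j is not None:c.append((abs(j[5]-s["qpos"][5]),k,q))
_,k,q=min(c,key=lambda t:t[0]);w["q"]=q;print(k,q)
move_to(S+n*(.06+L)+[0,0,.05],q);move_linear(S+n*(.035+L),feed=.15)
pause(.2);s=read_state();print(s["t"],s["tcp_pos"],S+n*(.035+L),s["tcp_rot"],s["opening"])
w["pic"]={m:read_camera(m) for m in("side","top")};w["tcp"]=s["tcp_pos"];pickle.dump(w,open("w.pkl","wb"))
def crop(n,x,y,W,h,s):
    im=cv2.resize(w["pic"][n]["color"][y:y+h,x:x+W],None,fx=s,fy=s,interpolation=cv2.INTER_CUBIC)
    for i in range(0,W,10): cv2.line(im,(i*s,0),(i*s,8),(0,255,0),1); cv2.putText(im,str(x+i),(i*s,18),0,.35,(0,255,255))
    for i in range(0,h,10): cv2.line(im,(0,i*s),(8,i*s),(0,255,0),1); cv2.putText(im,str(y+i),(10,i*s),0,.35,(0,255,255))
    return im
for m in("side","top"): print(m,[proj(m,S+n*z)[0].round(1) for z in(0,.035,.09,.14)])
cv2.imwrite("pics/st.png",np.hstack([crop("side",270,180,80,100,5),crop("top",310,160,80,100,5)]))
E
```

```text
11.925 0.19462985393211193 58.45608294010162 [ 0.24  0.28  0.1   1.39 -0.   -1.11]
70 [ 0.24757613 -0.41744492  0.84188001 -0.23597423]
13.9917 [ 0.50333847 -0.02735575  0.14975987] [ 0.50287867 -0.027405    0.14867767] [ 0.2482355  -0.41739376  0.84159095 -0.23640276] 0.1963576673999566
side [array([313.7, 243. ]), array([303.9, 231.5]), array([288.1, 213. ]), array([273.4, 195.7])]
top [array([354.6, 197.8]), array([353.2, 205.6]), array([350.9, 218.7]), array([348.6, 231.8])]
```

View pics/st.png

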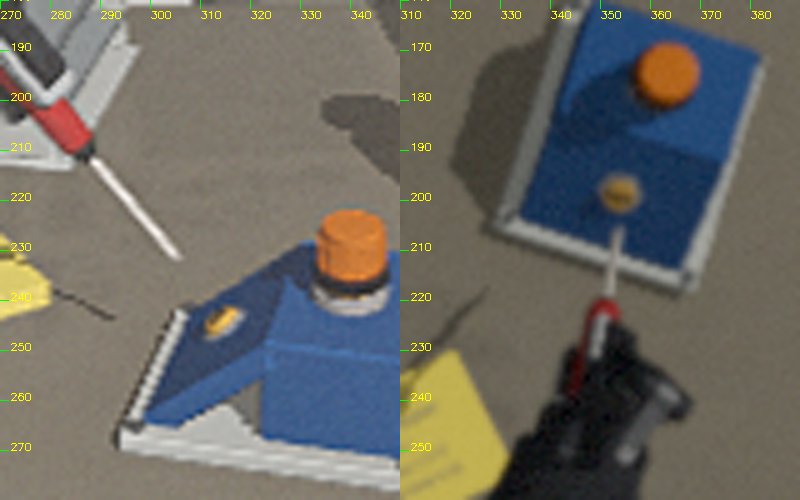

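At the standoff, the side view shows the tip at about (306,232) and the ferrule at (288.4,211). The top view shows the tip at (353.3,205.5) and the screw at (354,199). The driver is held clear. I'll estimate the tip error relative to the screw from a larger crop of the same pictures.

```bash
python3 - <<'E'
from h import *
w=pickle.load(open("w.pkl","rb"))
def crop(n,x,y,W,h,s):
    im=cv2.resize(w["pic"][n]["color"][y:y+h,x:x+W],None,fx=s,fy=s,interpolation=cv2.INTER_LINEAR)
    for i in range(0,W,5): cv2.line(im,(i*s,0),(i*s,h*s),(0,160,0),1); cv2.putText(im,str(x+i),(i*s+2,10),0,.35,(0,255,255))
    for i in range(0,h,5): cv2.line(im,(0,i*s),(W*s,i*s),(0,160,0),1); cv2.putText(im,str(y+i),(2,i*s-2),0,.35,(0,255,255))
    return im
cv2.imwrite("pics/z.png",np.hstack([crop("side",280,200,42,50,12),crop("top",342,190,24,50,12)]))
E
```

```text
(no output)
```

View pics/z.png

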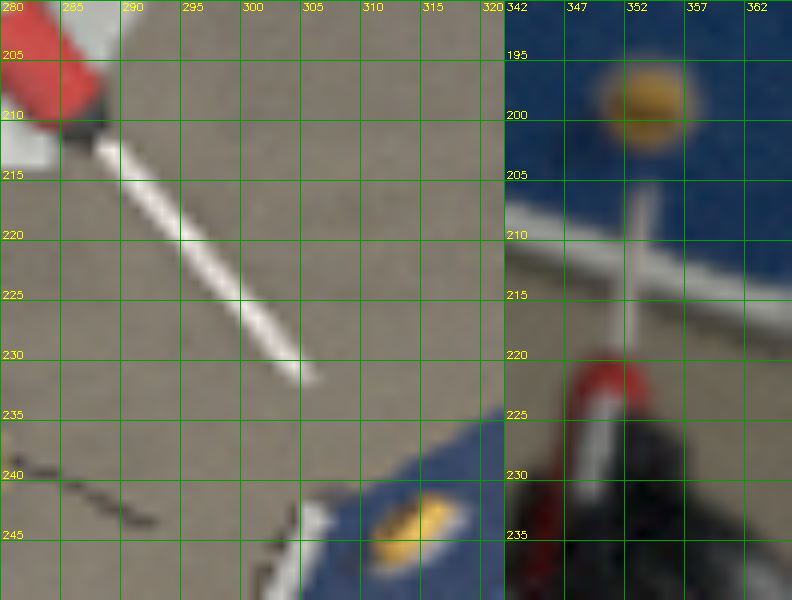

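In the 12x crop, with pixel centres taken at half-integers:

| Feature | Side | Top |
|---|---|---|
| Tip | (305.3,231.0) | (353.4,204.9) |
| Blade root | (288.3,212.0) | (351.5,218.2) |
| Screw face | (313.9,243.8) | (353.6,198.3) |

My earlier readings were half a pixel too high. I'll refit everything consistently and get the driver's offset in the tool frame.

```bash
sed -i 's/r+=list(proj(n,w)\[0\]-u)/r+=list(proj(n,w)[0]-u+(0 if "x" in n else .5)*(u not in EX))/;s/(354,199)/(353.6,198.25)/;s/(314.7,244)/(313.9,243.8)/;s/^from h import \*/from h import *\nEX=[(353.6,198.25),(313.9,243.8)]/' fit.py
cp w.pkl w0.pkl; python3 fit.py; cp w.pkl w1.pkl; cat > tip.py <<'E'
from h import *
w=pickle.load(open("w0.pkl","rb"));w.update({k:v for k,v in pickle.load(open("w1.pkl","rb")).items()if k in("plug","screw","n","a")})
def drv(ob,tcp,q):
    """tip and blade dir in tool frame from {cam:(tip px, root px)}"""
    M=R.from_quat(np.array(q)[[1,2,3,0]])
    def res(p):
        T=p[:3];d=np.array([p[3],p[4],1]);r=[]
        for m,(t,b) in ob.items():
            r+=list(proj(m,tcp+M.apply(T))[0]-t)
            a=proj(m,tcp+M.apply(T-.05*d))[0];c=proj(m,tcp+M.apply(T-.075*d))[0]
            v=(c-a)/np.linalg.norm(c-a);r.append(v[0]*(b-a)[1]-v[1]*(b-a)[0])
        return np.array(r+[p[3]*8,p[4]*20])
    s=least_squares(res,[0,0,.106,0,0]);print("tool-frame tip",s.x[:3].round(4),"dir",s.x[3:].round(4),"res",s.fun.round(2))
    return s.x
E
python3 - <<'E'
from tip import *;from bench import *
s=read_state()
x=drv({"side":((305.3,231.),(288.25,212.)),"top":((353.4,204.9),(351.5,218.25))},s["tcp_pos"],s["tcp_rot"])
w["drv"]=x;pickle.dump(w,open("w.pkl","wb"))
print(s["t"],s["tcp_pos"],[proj(m,w["screw"])[0].round(1) for m in("side","top")])
E
```

```text
[ 6.198e-01 -6.240e-02 -3.029e-01  1.024e-01 -3.200e-02 -1.000e-04
  4.070e-02] -17.35555993353634
[[ 0.3 -2.5]
 [ 0.4  0. ]
 [ 0.6  1.4]
 [-0.7 -0.3]
 [ 0.2 -0.7]
 [-0.3 -1.3]
 [-0.1 -1.4]
 [ 0.5 -0.5]
 [ 0.2  0.1]
 [ 0.5 -0.4]
 [-0.3 -1.1]]
red [0.4993337  0.20700895] [ 0.5 -1.2 -1.  -1.2 -0.6 -0.6]
blue [0.50981217 0.25466528] 0.048794707374136985 [-0.21474592 -0.97666995]
plug [ 0.64462664 -0.07011044  0.10243556] screw [ 0.58924778 -0.05292796  0.04066878] n [-0.61352277  0.19174391  0.76604444]
tool-frame tip [-0.0008 -0.0017  0.107 ] dir [-0.0182  0.0007] res [-0.31  0.03 -0.01  0.05 -0.32 -0.04 -0.15  0.01]
14.0917 [ 0.50315065 -0.027379    0.14946526] [array([313.6, 242.7]), array([354.1, 197.9])]
```

I'll do one joint fit with per-camera pixel biases, using the driver, fixture and screw together, then go to the final pose.

```bash
cat > joint.py <<'E'
from tip import *
h=.5
fx=[("top",(.065,.055,.01),(343.7,160.3)),("top",(-.065,.055,.01),(328.7,205)),("top",(-.065,-.055,.01),(369,216.5)),
("side",(-.065,-.055,.01),(294.2,267)),("side",(.065,-.055,.01),(353.3,275.8)),("side",(.065,.055,.01),(359.5,248.3)),("side",(-.065,.055,.01),(305.8,241.7)),
("top","plug",(364.2,173.7)),("side","plug",(340.5,221.8)),("top","screw",(354.1,198.75)),("side","screw",(314.3,244.3))]
def joint(ob,tcp,q):
    M=R.from_quat(np.array(q)[[1,2,3,0]])
    def parts(p):
        x,y,a,pz,sx,sy,sz=p[:7];B={"side":p[7:9],"top":p[9:11]};T=p[11:14];d=np.array([p[14],p[15],1])
        g=lambda l:np.array([x+np.cos(a)*l[0]-np.sin(a)*l[1],y+np.sin(a)*l[0]+np.cos(a)*l[1],l[2]])
        r=[]
        for n,l,u in fx:
            wt=2 if l=="screw" else 1
            l={"plug":(.026,0,pz),"screw":(sx,sy,sz)}[l] if isinstance(l,str) else l
            r+=list(wt*(proj(n,g(l))[0]+B[n]-np.array(u)+h)/.5)
        for m,(t,b) in ob.items():
            r+=list((proj(m,tcp+M.apply(T))[0]+B[m]-t)/.3)
            c=[proj(m,tcp+M.apply(T-k*d))[0]+B[m] for k in(.05,.075)]
            v=(c[1]-c[0])/np.linalg.norm(c[1]-c[0]);e=np.array(b)-c[0];r.append((v[0]*e[1]-v[1]*e[0])/.3)
        pr=[*(p[7:11]/.8),(sz-.041)/.0008,sy/.0005,(pz-.1025)/.001,T[0]/.003,T[1]/.0005,(T[2]-.106)/.0015,p[14]/.02,p[15]/.006]
        return np.array(r+pr),g
    s=least_squares(lambda p:parts(p)[0],[.62,-.063,-.3,.102,-.032,0,.041,0,0,0,0,0,0,.106,0,0],loss="soft_l1",x_scale="jac")
    p=s.x;g=parts(p)[1];a=p[2];print("fix",p[:7].round(4),"bias",p[7:11].round(2),"tip",p[11:14].round(4),"dir",p[14:].round(4))
    sn,cs=np.sin(np.radians(40)),np.cos(np.radians(40))
    return dict(screw=g(p[4:7]),n=np.array([-sn*np.cos(a),-sn*np.sin(a),cs]),T=p[11:14],d=np.array([p[14],p[15],1]),bias={"side":p[7:9],"top":p[9:11]},a=a)
E
python3 - <<'E'
from joint import *;from bench import *
s=read_state()
J=joint({"side":((305.3,231.),(288.25,212.)),"top":((353.4,204.9),(351.5,218.25))},s["tcp_pos"],s["tcp_rot"])
S,n=J["screw"],J["n"];print(S,n)
M=R.from_quat(s["tcp_rot"][[1,2,3,0]])
d=M.apply(J["d"]);d/=np.linalg.norm(d)
print("angle err deg",np.degrees(np.arccos(-d@n)))
C,_=R.align_vectors([-n,np.cross(n,[0,0,1])],[d,np.cross(-d,[0,0,1])],weights=[1e4,1]) 
M2=C*M;q=M2.as_quat()[[3,0,1,2]]
off=s["tcp_pos"]-np.array([0,0,0])
tgt=S+n*.020-M2.apply(J["T"])
cmd=tgt.copy()
move_linear(cmd,frame=q,feed=.05);pause(.4)
s=read_state();e=tgt-s["tcp_pos"];print("err",e)
move_linear(cmd+e,frame=q,feed=.05);pause(.4)
s=read_state();print(s["t"],tgt-s["tcp_pos"],q,s["tcp_rot"],s["opening"])
pic={m:read_camera(m) for m in("side","top")}
J.update(pic=pic,q=q,tgt=tgt,cmd=cmd+e);pickle.dump(J,open("j.pkl","wb"))
for m in("side","top"):
    print(m,[(proj(m,S+n*z)[0]+J["bias"][m]).round(1) for z in(0,.02,.085)])
def crop(N,x,y,W,h,s):
    im=cv2.resize(pic[N]["color"][y:y+h,x:x+W],None,fx=s,fy=s,interpolation=cv2.INTER_LINEAR)
    for i in range(0,W,5): cv2.line(im,(i*s,0),(i*s,8),(0,255,0),1); cv2.putText(im,str(x+i),(i*s+2,16),0,.35,(0,255,255))
    for i in range(0,h,5): cv2.line(im,(0,i*s),(8,i*s),(0,255,0),1); cv2.putText(im,str(y+i),(10,i*s+4),0,.35,(0,255,255))
    return im
cv2.imwrite("pics/f.png",np.hstack([crop("side",280,205,42,46,12),crop("top",342,190,24,46,12)]))
E
```

```text
fix [ 6.181e-01 -6.020e-02 -3.045e-01  1.031e-01 -3.190e-02 -1.000e-04
  3.990e-02] bias [ 1.02  1.14  0.49 -0.31] tip [-0.0016 -0.0005  0.1048] dir [-0.0165  0.0009]
[ 0.58762519 -0.05071972  0.03990876] [-0.61320844  0.19274677  0.76604444]
angle err deg 1.0996436546522896
err [ 3.87296597e-06  7.44323532e-05 -1.58962773e-04]
15.6083 [-1.27843993e-05 -8.70480450e-05  1.57704975e-04] [ 0.24258554 -0.40598375  0.84840661 -0.23777234] [ 0.24259384 -0.40599313  0.84840242 -0.23776279] 0.1958206111227287
side [array([313.8, 243.6]), array([308.2, 237.1]), array([289.8, 215.3])]
top [array([353.6, 198.2]), array([352.8, 202.6]), array([350. , 217.9])]
```

View pics/f.png

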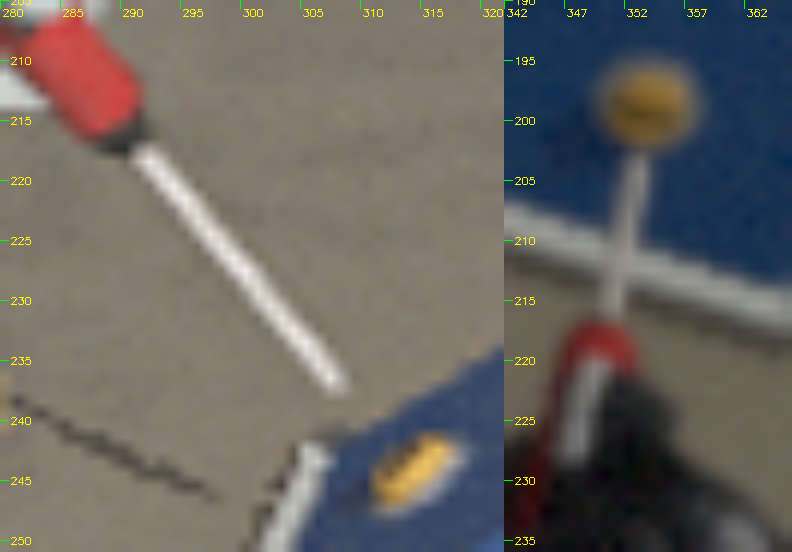

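In the final view, the blade line runs into the middle of the screw head in both pictures. Side: tip at (307.8,236.8), screw at (313.9,243.7). Top: tip at (353,202.4), screw at (353.6,198.3). The gap comes out at about 20 mm and the blade touches nothing, so I'm handing in.

```bash
python3 - <<'E'
from bench import *
s=read_state();print(s["t"],s["joint_vel"].round(3),s["finger_force"]);print(finish_job())
E
```

```text
15.7083 [ 0.001  0.001  0.001  0.001  0.002 -0.   ] 58.502545952796936
the job is handed in; nothing more can be done
None
```

I handed the job in at 15.7 s: the plug is pressed home against its stop, and the red screwdriver is held still in line with the locking screw, its tip about 2 cm short by the camera measurements.

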